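Load a row of kit cartons into the magazine track

ROBOT

A 6-joint arm with a two-finger parallel gripper is mounted at the origin on the work surface. World frame = base frame: x ahead of the robot, y to its left, z up, the work surface at z = 0. Lengths are in m, angles in rad, forces in N, time in s.
With the tool pointing down it reaches from about 0.275 to 1 m from the base axis. Payload 8.4 kg.
Tool frame: the origin (TCP) lies on the centre line of the jaws, within the pads' length; the fingertips stand 17 mm ahead of it and the grasp point (between the pads) lies 2 mm behind it (bot.tcp_to_tips is the z of the fingertips in the tool frame, in m); z points along the fingers, y is the line along which they close (so a half turn about z gives the same grasp; the last joint's range is limited). The gripper opens to 85 mm and grips with 20 to 120 N. Pads are 22 mm wide; open, the fingers measure 114 mm over their backs; the gripper's body (76 mm by 85 mm) begins 54 mm behind the grasp point. The pads swing forward as they close: fully open they stand 13 mm farther back than shut.
Start: joints at [-1.238, 0.353, 1.633, -0, 1.155, -0.002], TCP at [0.205, -0.59, 0.248] pointing down, gripper open.
Joint ranges: [-2.63, 2.63], [-0.92, 2.1], [0.06, 2.66], [-1.3, 4.44], [0, 2.69], [-3.02, 3.02]. Speed limits (rad/s): [2.22, 2.22, 2.79, 3.14, 3.14, 3.14].

INTERFACE

Orientations are given as a unit quaternion [x, y, z, w].
In Python, from workcell import bot, hand, kinematics, get_obs, vision, hand_in gives the robot as it stands. The module is installed in compiled form; this text tells all that it offers. Calls block until the motion is done:
- bot.reach(position, orientation): joint-space move of the TCP to a pose.
- bot.servo_line(position, ori=None, velocity=0.15): straight line of the TCP; ori=None keeps the orientation; velocity is the mean speed in m/s.
- bot.goto_joints(angles): joint-space move.
- hand.move_gripper(opening, strength=None): finger opening in m; strength is the grip in N (None keeps the last); returns when the fingers have stopped.
- bot.dwell(seconds).
- kinematics.solve_ik(position, orientation): joint angles nearest the present ones, or None.
- get_obs(): the state.
- vision.read_camera(name): name is "scene" or "top" or "wrist"; returns a dict with "frame" (420x560x3 uint8, red, green, blue), "intrinsics" (3x3 intrinsics, pixels), "view" (4x4, takes a point from world to camera coordinates). Camera axes: x right, y down, z forward; pixel columns grow to the right and rows downward; lengths in m; the calibration is good to about 2 mm. The wrist camera is an equidistant fisheye: a pixel r from the principal point sees the ray r / f radians off the axis. A picture is of the moment at which its call begins. There is no depth.
A pose or a line that the arm cannot do raises bot.IKError and nothing moves.
- hand_in(): hands the job in; it is judged then, once.
The state is a dict: "time_s": time; "joint_pos": joint angles; "joint_vel": joint speeds; "joint_efforts": joint torques, N m; "position": TCP position; "orientation": TCP orientation; "wrist_force": force on the tool from outside, world axes, zero at the start; "ft_torque": the same for the moment, N m; "gripper_width": finger opening in m; "grip_force": force on a finger pad.
Only numpy, scipy, OpenCV 4.12 (cv2) and the standard library are available. Lean on these libraries where they do the work, as an engineer would, in place of code of your own. Each camera call takes 0.05 s, during which the arm holds its last target. There are 200 camera calls.

TASK

Close up the row of five small kit cartons on the loading track while it is still outside the rails, by pushing from its rear end, then push it as one straight, closed block between the rails until the front carton is pressed firmly against the end stop, feeling for the stop and staying gentle enough (under 25 N) not to crush the cartons. Then slide the gate fully shut behind the row. Keep the cartons standing on the track, and leave the other things on the table alone.

Things in the scene. Friction and masses are not known exactly. Their poses are not given: they have to be found in the camera images.
- track: fixed loading track: aluminium plate 470 x 110 mm, 10 mm thick. Origin under the plate centre on the table; its x axis is the push direction, y across, z up (the working face is at z = 10 mm). The cartons stand on the open half (x < -30 mm); on the other half two steel guide rails, 24 mm high above the plate, form the channel
- mouth (a point): start of the channel on the plate face, on the track centre line at track x = 27 mm. From here to the end frame the rails are straight, 45 mm apart. Before it stands a flared mouth, 66 mm wide at track x = -13 mm, narrowing to 44 mm at x = 20 mm. The gate slot crosses at x = 22 to 26 mm
- end_frame: fixed dark steel frame closing the channel, 100 mm wide, 52 mm high; origin on the plate at track x = 213 mm. A rod with a rubber pad (32 mm wide, 30 high, centred 25 mm above the plate) sticks out towards the row: the end stop. Its setting differs each time and is not measured: the free pad face is at track x = 185 to 200 mm. The rod holds; the pad gives about 1 mm per 3 N
- gate_knob (a point): middle of the gate knob: black upright knob, 16 mm across, 26 mm tall, its middle 53 mm above the plate face (63 mm above the table). It sits on the outer end of the steel gate plate, on the -y side of the track at track x = 24 mm (track y about -108 mm open, -52 mm shut)
- gate (a joint): slide of the gate plate (4 mm thick, 34 mm high above the plate) along the track +y: starts open between 0 and 0.010 m, shut across the channel at 0.056 m, its end of travel. It slides with about 1.5 N of friction and stays where it is left
- carton1: small white kit carton, 30 mm along the row (its x), 40 mm across (its y), 50 mm tall, 50 to 100 g; origin under its centre. Number 1 of 5 in the row, the rear one, at the end away from the channel. The cartons are identical and start a few mm apart and slightly askew; they crush above 25 N
- carton2: small white kit carton, 30 mm along the row (its x), 40 mm across (its y), 50 mm tall, 50 to 100 g; origin under its centre. Number 2 of 5 in the row
- carton3: small white kit carton, 30 mm along the row (its x), 40 mm across (its y), 50 mm tall, 50 to 100 g; origin under its centre. Number 3 of 5 in the row
- carton4: small white kit carton, 30 mm along the row (its x), 40 mm across (its y), 50 mm tall, 50 to 100 g; origin under its centre. Number 4 of 5 in the row
- carton5: small white kit carton, 30 mm along the row (its x), 40 mm across (its y), 50 mm tall, 50 to 100 g; origin under its centre. Number 5 of 5 in the row, the front one, nearest to the channel
- amber_bottle: bystander: amber bottle with white cap, 48 mm across, 110 mm tall; origin under its centre
- jar: bystander: white screw-cap jar, 52 mm across, 50 mm tall; origin under its centre
- tip_box: bystander: blue pipette-tip box with clear lid, 122 x 86 x 67 mm; origin under its centre
- big_carton: bystander: larger white carton, 75 x 55 x 45 mm; origin under its centre
- marker: bystander: marker pen lying flat, 133 x 15 x 14 mm, long along its x; origin under it
- tube_stand: bystander: small white stand of capped tubes, 100 x 40 x 47 mm; origin under its centre

How it is judged:
By the outcome, as a careful person would: the job done as asked, in the order asked, and still so for the second after the job is handed in, with the robot touching nothing.
It also fails if it takes over 72 s, if anything falls off the work surface, if the arm or the gripper's body presses on something with over 40 N, if the wrist force passes 120 N, or if a joint passes its speed limit or range.

## Working session

There is one attempt and no reset: what is moved stays moved. The work goes in short steps, each a Python script; the robot and the scene stay as the last script left them, time stands still between calls to the robot, and variables do not carry over. Pictures are saved under pics/ and viewed, at most 10 in all, crops included, and the job is handed in when it is done.

```bash
mkdir -p pics; python3 - <<'E'
from workcell import bot,hand,vision,get_obs
import cv2,numpy as np
for n in ("scene","top"):
    d=vision.read_camera(n); cv2.imwrite(f"pics/{n}0.png",d["frame"][:,:,::-1]); print(n,d["intrinsics"].round(1).tolist(),d["view"].round(3).tolist())
o=get_obs(); print(o["time_s"],o["orientation"],o["wrist_force"],o["gripper_width"],bot.tcp_to_tips)
E
```

```text
scene [[435.8, 0.0, 276.3], [0.0, 435.8, 199.8], [0.0, 0.0, 1.0]] [[-0.221, 0.975, 0.0, 0.086], [0.803, 0.182, -0.568, -0.441], [-0.554, -0.125, -0.823, 1.427], [0.0, 0.0, 0.0, 1.0]]
top [[389.6, 0.0, 273.7], [0.0, 389.6, 210.1], [0.0, 0.0, 1.0]] [[-0.027, -0.999, -0.018, 0.074], [-0.993, 0.029, -0.111, 0.617], [0.112, 0.015, -0.994, 0.859], [0.0, 0.0, 0.0, 1.0]]
0.1 [ 9.86023920e-01  1.66602795e-01 -9.83019114e-05 -5.72138198e-04] [ 0.44873007  0.31708013 -0.37197613] 0.0856725388208831 0.017
```

View pics/top0.png

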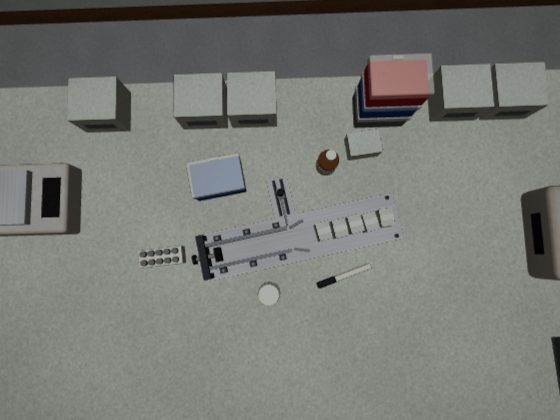

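View pics/scene0.png

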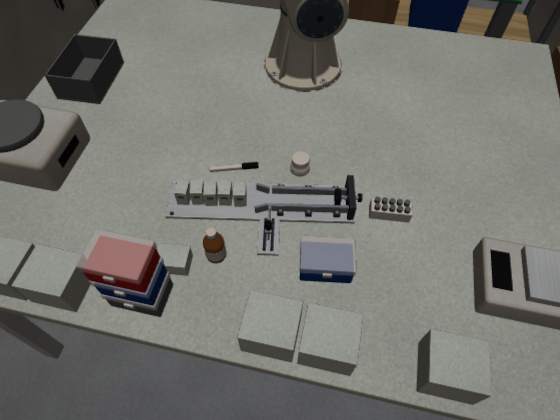

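Top: the track runs from about (395,215) px to (200,260) px, pushing towards image left (+y world). The cartons are at (322..387, 232..217) and the gate knob at (280,192). I'll zoom in next.

```bash
cat > h.py <<'E'
import numpy as np,cv2
def pix2w(d,uv,z):
    K,V=d["intrinsics"],d["view"]; R,t=V[:3,:3],V[:3,3]; c=-R.T@t
    r=R.T@np.linalg.inv(K)@np.array([uv[0],uv[1],1.]); return c+r*(z-c[2])/r[2]
def w2pix(d,p):
    q=d["view"][:3,:3]@p+d["view"][:3,3]; q=d["intrinsics"]@q; return q[:2]/q[2]
E
python3 - <<'E'
import cv2
a=cv2.imread("pics/top0.png")[170:290,190:410]; cv2.imwrite("pics/c1.png",cv2.resize(a,None,fx=3.6,fy=3.6,interpolation=cv2.INTER_CUBIC))
E
```

```text
(no output)
```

View pics/c1.png

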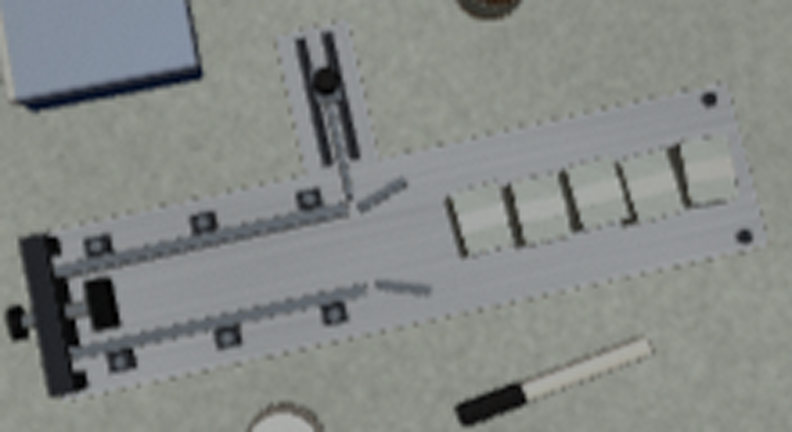

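```bash
python3 - <<'E'
from workcell import vision
from h import *
d=vision.read_camera("top"); f=lambda u,v:(u/3.6+190-.36,v/3.6+170-.36)
P=np.array([pix2w(d,f(*c),.01)[:2] for c in [(730,87),(765,245),(38,237),(65,400)]])
M=np.array([[-.235,-.055],[-.235,.055],[.235,-.055],[.235,.055]])
print("c",(-d["view"][:3,:3].T@d["view"][:3,3]).round(3),P.round(4).tolist())
# rigid fit
A=M-M.mean(0);B=P-P.mean(0);th=np.arctan2((A[:,0]*B[:,1]-A[:,1]*B[:,0]).sum(),(A*B).sum())
R=np.array([[np.cos(th),-np.sin(th)],[np.sin(th),np.cos(th)]]);o=P.mean(0)-R@M.mean(0)
print("o",o,"th",np.degrees(th),"res",(P-(M@R.T+o)).round(4).tolist())
T=lambda p:((p[:2]-o)@R)
np.savez("track.npz",o=o,th=th)
for n,c,z in [("knob",(326,80),.076),("padTop",(87,282),.05),("pad2",(117,325),.05),("rail_mouth",(348,212),.034),("rail2",(368,290),.034),("flareA",(405,182),.034),("flareB",(430,290),.034),("frame",(33,237),.062),("frame2",(62,395),.062)]: print(n,(T(pix2w(d,f(*c),z))*1000).round(1))
for n,c in {"5":[(447,197),(505,185),(520,243),(463,255)],"1":[(678,147),(730,135),(742,190),(690,203)]}.items():
    q=np.array([T(pix2w(d,f(*x),.06)) for x in c])*1000; print(n,q.round(1).tolist(),q.mean(0))
E
```

```text
c [0.519 0.043 0.923] [[0.6524, -0.224], [0.5487, -0.2401], [0.5671, 0.2312], [0.4617, 0.2144]]
o [ 0.55748131 -0.00463313] th 100.63519973024577 res [[-0.0025, 0.0015], [0.0019, 0.0056], [-0.0011, -0.0053], [0.0017, -0.0018]]
knob [  26.4 -103.7]
padTop [197.7 -15.5]
pad2 [184.7  14.4]
rail_mouth [ 29.5 -24.5]
rail2 [27.8 26.2]
flareA [-10.  -35.5]
flareB [-10.4  34.5]
frame [223. -49.]
frame2 [224.  49.]
5 [[-31.3, -19.1], [-67.8, -18.7], [-68.7, 18.0], [-32.9, 17.7]] [-50.18217379  -0.50361044]
1 [[-177.1, -18.9], [-210.0, -19.4], [-208.9, 15.2], [-175.9, 16.2]] [-192.98220913   -1.73368609]
```

```bash
cat >> h.py <<'E'
from workcell import bot,hand,vision,get_obs,kinematics
from scipy.spatial.transform import Rotation
k=np.load("track.npz"); o=k["o"]; th=float(k["th"]); R=np.array([[np.cos(th),-np.sin(th)],[np.sin(th),np.cos(th)]])
Q=Rotation.from_matrix(np.array([[R[0,0],-R[0,1],0],[R[1,0],-R[1,1],0],[0,0,-1.]])).as_quat()
def W(x,y,ztip): # track mm, tip height over table mm -> TCP world
    return np.r_[o+R@np.array([x,y])/1000,(ztip+17)/1000]
def F(): # force in track axes
    f=get_obs()["wrist_force"]; return np.r_[R.T@f[:2],f[2]]
E
python3 - <<'E'
from h import *
hand.move_gripper(.004,20); bot.reach(W(-255,-1,120),Q); bot.servo_line(W(-255,-1,20),velocity=.1)
d=vision.read_camera("wrist"); cv2.imwrite("pics/w1.png",d["frame"][:,:,::-1])
d=vision.read_camera("scene"); c=d["frame"][140:240,140:380,::-1]; cv2.imwrite("pics/s1.png",cv2.resize(c,None,fx=3.3,fy=3.3,interpolation=cv2.INTER_CUBIC))
s=get_obs(); print(s["time_s"],F(),s["gripper_width"],s["joint_pos"].round(2) if hasattr(s["joint_pos"],"round") else s["joint_pos"],s["position"]-W(-255,-1,20))
E
```

```text
4.075 [-0.3210064   0.3936839  -0.49493543] 0.004158756545138276 [-0.4   0.64  1.69 -0.    0.8  -0.59] [ 0.00054982 -0.00023982  0.00086297]
```

View pics/w1.png

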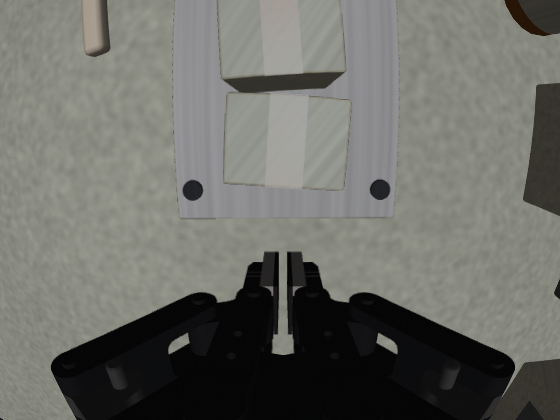

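View pics/s1.png

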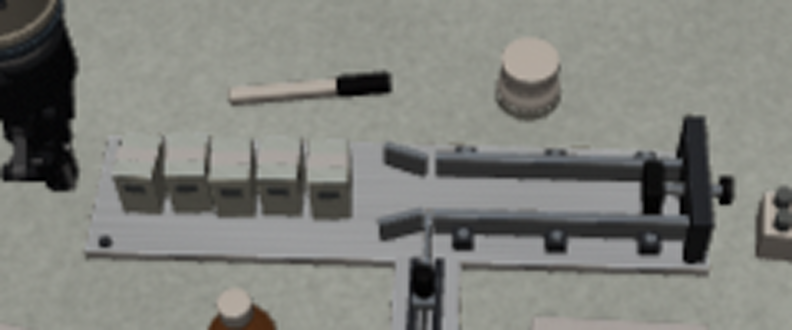

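The wrist view shows carton 1 slightly askew at (287,140), with the fingers centred on the plate to within 1–2 mm. The scene view shows all five cartons upright, with room before the flare. I'll close up the row now.

```bash
python3 - <<'E'
from h import *
for x in [-225,-215,-205,-195,-185]:
    bot.servo_line(W(x,-1.5+ (x+225)/160,20),velocity=.03); print(x,F().round(2))
d=vision.read_camera("top"); c=d["frame"][170:290,190:410,::-1]; a=cv2.resize(c,None,fx=3.6,fy=3.6,interpolation=cv2.INTER_CUBIC)
d=vision.read_camera("wrist"); b=cv2.resize(d["frame"][:260,:,::-1],None,fx=.65,fy=.65)
cv2.imwrite("pics/c2.png",np.vstack([a,np.pad(b,((0,0),(0,792-b.shape[1]),(0,0)))])[:600])
s=get_obs(); print(s["time_s"])
d=vision.read_camera("top"); print("bottle", (R.T@(pix2w(d,(331,155),.11)[:2]-o))*1000)
E
```

```text
-225 [-1.39  0.38  0.46]
-215 [ 0.41 -0.4  -0.08]
-205 [-0.   -0.21 -0.99]
-195 [-0.34 -0.28  0.3 ]
-185 [-0.53 -1.11  0.56]
7.2583
bottle [ -94.98659022 -152.7958063 ]
```

View pics/c2.png

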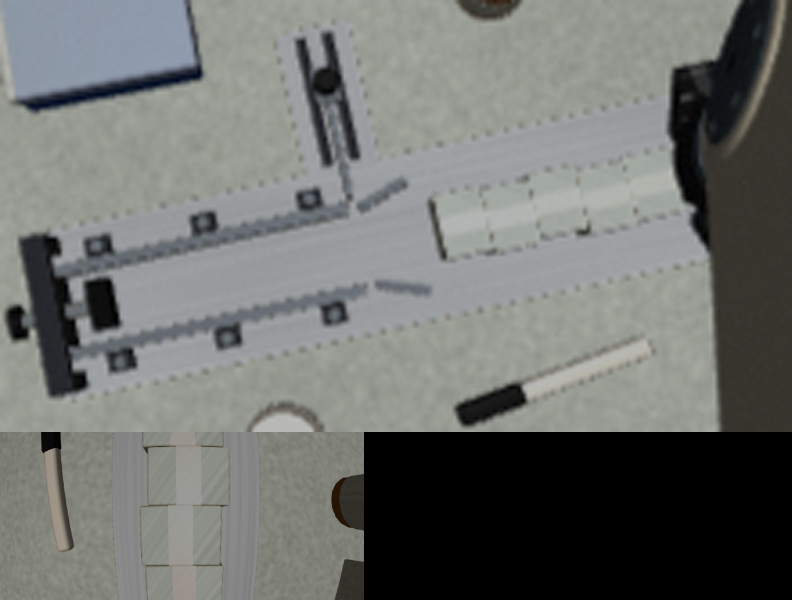

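```bash
python3 - <<'E'
from h import *
Y=lambda x:-1.3+(x+185)/170
for x in list(range(-175,11,10))+[17]:
    bot.servo_line(W(x,Y(x),20),velocity=.035); f=F(); print(x,f.round(1).tolist(),end=" ")
    if abs(f[0])>12 or abs(f[1])>10: print("STOP"); break
a=vision.read_camera("wrist")["frame"][:,:,::-1]; 
c=vision.read_camera("scene")["frame"][140:240,200:400,::-1]
cv2.imwrite("pics/w3.png",np.vstack([cv2.resize(a[:330],(560,330)),cv2.resize(c,(520,260),interpolation=cv2.INTER_CUBIC)[:,:].copy() if 0 else cv2.resize(c,(560,265),interpolation=cv2.INTER_CUBIC)]))
print(get_obs()["time_s"])
E
```

```text
-175 [0.3, -0.2, -0.3] -165 [0.6, 0.6, 1.3] -155 [-0.8, -0.5, -0.6] -145 [-0.6, 0.6, 0.3] -135 [0.2, 0.7, 0.1] -125 [-0.3, -0.0, 0.3] -115 [-0.2, -0.0, -0.4] -105 [-0.5, 0.2, 0.8] -95 [0.3, 0.6, 0.9] -85 [-0.6, 0.3, 0.0] -75 [0.6, 0.1, 0.6] -65 [0.2, 0.6, -0.4] -55 [-0.1, -0.3, -0.8] -45 [-0.2, 0.1, 0.0] -35 [-1.3, 0.3, 0.6] -25 [-0.1, -0.1, -0.2] -15 [-0.2, 0.2, 0.4] -5 [0.1, -0.2, 0.0] 5 [-0.4, 0.4, -0.3] 17 [-0.1, 0.4, -0.8] 16.1333
```

View pics/w3.png

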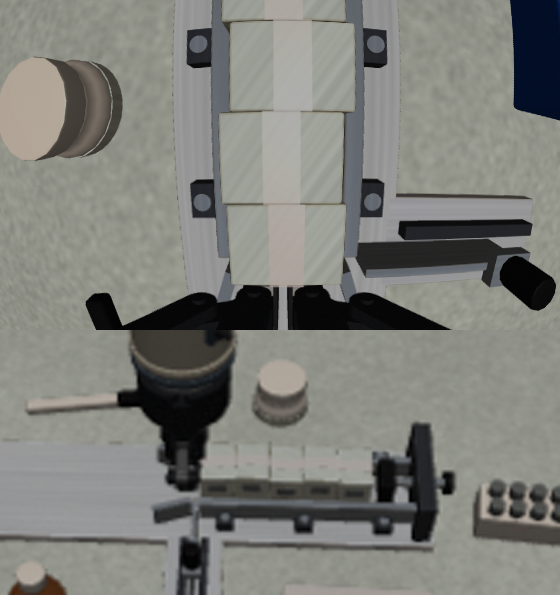

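The row is inside the channel, closed and upright, with the front carton a few mm short of the pad. Next I feel for the stop.

```bash
python3 - <<'E'
from h import *
def fa(n=5):
    r=[]
    for _ in range(n): bot.dwell(.02); r.append(F())
    return np.mean(r,0)
x=17.; f0=fa(8); print("bias",f0.round(2))
while x<48:
    x+=1. if x<23 else .5
    bot.servo_line(W(x,0,20),velocity=.02); f=fa(4)-f0
    if f[0]<-1: print(x,f.round(1).tolist())
    if f[0]<-12: break
s=get_obs(); print("end",x,s["time_s"],(R.T@(s["position"][:2]-o)*1000).round(2))
E
```

```text
bias [ 0.04  0.02 -0.09]
19.0 [-2.0, -0.6, 0.0]
20.0 [-1.4, -0.4, -0.0]
21.0 [-1.0, -0.4, -0.2]
22.0 [-1.3, -0.1, -0.3]
23.0 [-1.3, -0.3, 0.3]
23.5 [-1.8, 0.1, -0.1]
24.0 [-1.8, -0.4, -0.0]
24.5 [-1.4, -0.1, 0.2]
25.0 [-1.8, -0.7, 0.4]
25.5 [-2.3, -0.2, 0.2]
26.0 [-3.9, 0.3, 0.0]
26.5 [-4.9, -0.5, 0.4]
27.0 [-5.2, -0.2, 0.5]
27.5 [-7.3, -0.4, 0.8]
28.0 [-7.8, -0.3, 0.2]
28.5 [-8.8, -0.2, 0.6]
29.0 [-9.9, -0.2, 0.7]
29.5 [-11.0, -0.1, 1.3]
30.0 [-12.1, -0.2, 1.0]
end 30.0 22.6 [28.96 -0.23]
```

```bash
cat >> h.py <<'E'
def fa(n=5):
    r=[]
    for _ in range(n): bot.dwell(.02); r.append(F())
    return np.mean(r,0)
Q2=max([ (Rotation.from_euler("z",a,degrees=True)*Rotation.from_quat(Q)).as_quat() for a in (90,-90)],
  key=lambda q:-abs((kinematics.solve_ik(W(25,-142,110),q) if kinematics.solve_ik(W(25,-142,110),q) is not None else [9]*6)[5]))
E
python3 - <<'E'
from h import *
bot.servo_line(W(22,0,20),velocity=.01); bot.servo_line(W(2,0,20),velocity=.05)
bot.servo_line(W(2,0,120),velocity=.15)
hand.move_gripper(0,20); bot.reach(W(25,-142,120),Q2); f0=fa()
bot.servo_line(W(25,-142,54),velocity=.1)
d=vision.read_camera("top"); c=d["frame"][170:290,190:410,::-1]; cv2.imwrite("pics/c4.png",cv2.resize(c,None,fx=3.6,fy=3.6,interpolation=cv2.INTER_CUBIC))
print(get_obs()["time_s"],get_obs()["joint_pos"],(fa()-f0).round(1))
E
```

```text
27.5333 [6.43717897e-02 6.44074337e-01 1.59121246e+00 7.23989905e-06
 9.05080313e-01 1.44954755e+00] [-0.1 -0.   0.4]
```

View pics/c4.png

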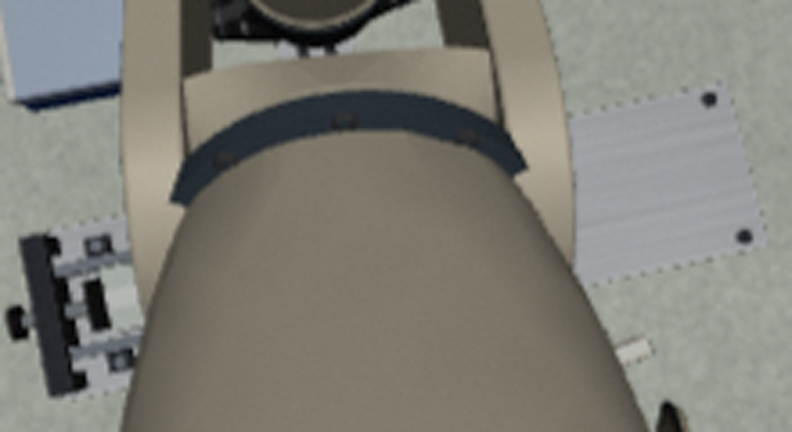

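The front carton is still against the pad. Now I push the gate knob.

```bash
python3 - <<'E'
from h import *
f0=fa(8); y=-142.
while y<-60:
    y+=6 if y<-84 else 1
    bot.servo_line(W(25,y,54),velocity=.06 if y<-84 else .02); f=fa(3)-f0; print(y,f.round(1).tolist(),end=" ")
    if f[1]<-9 or abs(f[0])>10: break
print()
bot.servo_line(W(25,y-25,54),velocity=.08); bot.servo_line(W(25,y-25,140),velocity=.2)
bot.reach(W(-180,-150,230),Q2)
a=vision.read_camera("top")["frame"][170:290,190:410,::-1]; b=vision.read_camera("scene")["frame"][150:230,200:400,::-1]
cv2.imwrite("pics/end.png",np.vstack([cv2.resize(a,(600,327),interpolation=2),cv2.resize(b,(600,240),interpolation=2)]))
print(get_obs()["time_s"])
E
```

```text
-136.0 [-0.2, -0.4, 0.4] -130.0 [-0.1, 0.1, 0.1] -124.0 [0.0, -0.2, 0.9] -118.0 [-0.1, -0.4, -0.2] -112.0 [-0.4, -0.4, 0.8] -106.0 [0.2, -0.0, 0.0] -100.0 [0.1, 0.1, 0.4] -94.0 [-0.2, -0.1, 0.3] -88.0 [-0.1, 0.4, -0.1] -82.0 [0.5, -0.4, -0.3] -81.0 [-0.1, -0.7, -0.3] -80.0 [0.4, -1.1, -0.7] -79.0 [0.1, -1.1, -0.6] -78.0 [-0.4, -1.0, -0.6] -77.0 [0.2, -0.9, 0.3] -76.0 [-0.3, -1.0, 0.2] -75.0 [-0.6, -0.9, 0.5] -74.0 [-0.3, -1.4, 0.1] -73.0 [-0.2, -2.2, -0.8] -72.0 [0.4, -6.3, -3.1] -71.0 [-0.1, -9.0, -5.7] 
36.3167
```

View pics/end.png

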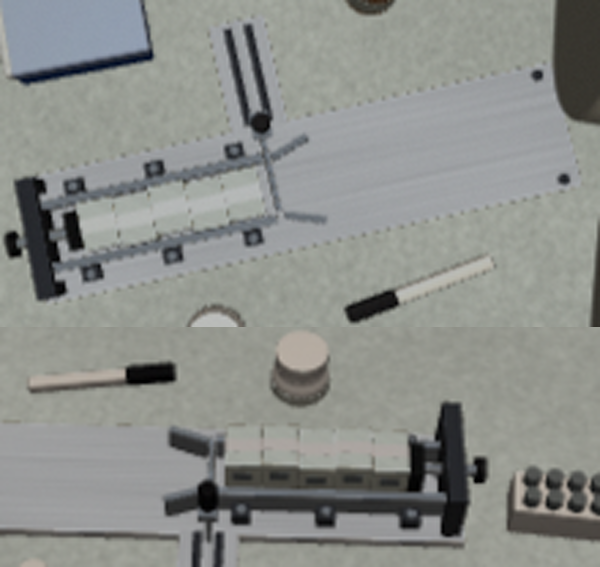

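The gate is shut across the channel, and its end of travel was felt at the expected place. The row is upright and closed against the pad, and the bystanders are untouched.

```bash
python3 -c "
from workcell import hand_in; print(hand_in())"
```

```text
the job is handed in; nothing more can be done
None
```

Job handed in: the row was closed up outside the rails, pushed in and pressed against the end stop at about 12 N, and the gate was slid fully shut behind it, in about 36 s of robot time.

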